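# Lid the pots from the drying stands

### The arm

A 7-joint arm with a two-finger parallel gripper is mounted at the origin on the work surface; the furniture and walls round the work are solid. World frame = base frame: x ahead of the robot, y to its left, z up, the work surface at z = 0. Lengths are in m, angles in degrees, forces in N, time in s.
With the tool pointing down it reaches from about 0.35 to 0.775 m from the base axis. Payload 3.1 kg.
Tool frame: the origin (TCP) lies on the centre line of the jaws, within the pads' length; the fingertips stand 17 mm ahead of it and the grasp point (between the pads) lies 2 mm behind it (robot.tip_reach is the distance from the TCP to the fingertips, in m); z points along the fingers, y is the line along which they close (so a half turn about z gives the same grasp; the last joint's range is limited). The gripper opens to 85 mm and grips with 20 to 120 N. Pads are 22 mm wide; open, the fingers measure 114 mm over their backs; the gripper's body (76 mm by 85 mm) begins 54 mm behind the grasp point. The pads swing forward as they close: fully open they stand 13 mm farther back than shut.
Start: joints at [-78.765, 17.813, 0.802, 86.603, -0.252, 75.585, -1.558], TCP at [0.13, 0.535, 0.248] pointing down, gripper open.
Joint ranges: [-154.91, 154.91], [-16.99, 109.72], [-72.82, 74.43], [7.12, 147.25], [-82.49, 262.49], [11.32, 116.49], [-174.64, 174.64]. Speed limits (degrees/s): [159.86, 159.86, 180, 180, 180, 180, 180].

### API

Orientations are given as [roll, pitch, yaw] about the fixed x, y, z axes, in that order (R = Rz(yaw) Ry(pitch) Rx(roll)).
In Python, from station import robot, fingers, vision, workorder, recognise gives the robot as it stands. Calls block until the motion is done:
- robot.move_to(position, orientation): joint-space move of the TCP to a pose.
- robot.line_to(position, orientation=None, velocity=0.15, f_stop=None): straight line of the TCP; orientation=None keeps the orientation; velocity is the mean speed in m/s. With f_stop (N) it stops when the force on the tool has changed by that much, and returns True; else False.
- robot.move_j(angles): joint-space move.
- fingers.gripper_to(opening, force=None): opening from 0.0 (shut) to 1.0 (fully open); force is the grip in N (None keeps the last); returns when the fingers have stopped.
- robot.pause(seconds).
- robot.inverse_kinematics(position, orientation): joint angles nearest the present ones, or None.
- vision.grab_frame(name): name is "scene" or "top" or "wrist"; returns the picture (480x640x3 uint8, red, green, blue); there is no depth.
- vision.calibration(name): a dict with "mtx" (3x3 intrinsics, pixels), "k1" (the pictures are not rectified: a ray, as slopes to the right and down, at radius r is drawn at 1 + k1 r^2 times it, then the intrinsics apply), "extrinsics" (4x4, takes a point from world to camera coordinates); the wrist camera has in their place "T_tool_cam" (4x4, takes a point from camera to tool coordinates, whose origin is the TCP and whose axes are the flange's). Camera axes: x right, y up, looking along -z (the intrinsics and any distortion apply to the point x, -y, -z); pixel columns grow to the right and rows downward; lengths in m; the calibration is good to about 2 mm. A picture is of the moment at which its call begins: read the wrist's pose just before it. calibration takes no time and is no camera call.
A pose or a line that the arm cannot do raises robot.PlanningError and nothing moves.
- workorder.close_job(): hands the job in; it is judged then, once.
Trained networks look in the newest picture that a camera, given by its name, has taken for a name from the list of things; names that differ only in an ending like _2 or _b are one class to them, and where a whole thing is asked for, a point or a joint stands for the part that bears it (a point fixed in the world has none). Each returns a list of dicts, best first, with "p" (0 to 1); they miss things now and then, are a little off and sometimes report something else, mostly with a low value. They report only what shows in the picture. A call takes as long as a camera call. They do not tell look-alikes from the thing itself.
- recognise(label, camera): "rect" ([centre column, centre row, width, height] in pixels, round what is visible of it).
Readings, each from a call of its own:
- robot.current_time_s(): time.
- robot.current_joint_positions(): joint angles.
- robot.current_dq(): joint speeds.
- robot.current_joint_torque(): joint torques, N m.
- robot.current_tool_pos(): TCP position.
- robot.current_eef_rot(): TCP orientation.
- robot.current_contact_force(): force on the tool from outside, world axes, zero at the start.
- robot.current_torque(): the same for the moment, N m.
- robot.current_finger_gap(): opening from 0.0 (shut) to 1.0 (fully open).
- robot.current_gripper_force(): force on a finger pad.
Only numpy, scipy, OpenCV 4.12 (cv2) and the standard library are available. Lean on these libraries where they do the work, as an engineer would, in place of code of your own. Each camera call takes 0.05 s, during which the arm holds its last target. There are 200 camera calls.

### The job

Two clay lids lie on sloped wooden drying stands: take each to the vessel of its own shape, the round lid to the round pot without a handle and the eight-sided lid to the eight-sided cup. Seat each one fully and level in the mouth, with the flat sides of the eight-sided lid in line with those of the cup; set the lids down gently rather than dropping them, and leave the vessels and everything else where they stand.

Things in the scene. Friction and masses are not known exactly. Their poses are not given: they have to be found in the camera images.
- round_lid: loose round clay lid, 140 g: disc 106 mm across, 5 mm thick at the edge, rising to 8 mm at the centre; round knob 26 mm across, top 36 mm above the origin; below, a round plug 78 mm across, 10 mm deep, edge bevelled 3 mm. Origin: centre of the disc's underside; z out through the knob. Starts on stand_a, plug between the slats, z leaning 35 deg to the stand's -x; its x up the slope, y level along the slats
- octagonal_lid: loose eight-sided clay lid, 140 g: 96 mm across flats, 5 mm thick at the edge, 8 mm at the centre; square knob 24x24 mm, sides square to x and y, top 36 mm above the origin; below, a round plug 74 mm across, 10 mm deep. Origin: centre of the plate's underside; z out through the knob. Flats at 0, 45, 90.. deg from x. Starts on stand_b like the round lid: z leaning 35 deg, x up the slope, y level
- lid_corner (a point): the octagonal lid's origin again, but with axes turned 45 deg about its z (the lid's other four flats)
- round_pot: loose round handleless clay pot, 100 mm across and 110 mm high, 400 g nominal, open, upright. Origin: centre of its base. Its wall is about 5 mm; the inner width near the rim is about 86 mm at its narrowest, so the round lid's plug enters with about 3.5 mm of play all round
- pot_mouth (a point): centre of the round pot's mouth, at rim height, 110 mm above its origin. The round lid is seated when its origin is here, z up
- octagonal_cup: loose dark clay cup with eight flat sides and a small handle, 92 mm across flats, 91 mm high, upright, open, about 210 g. Origin on the table, 20 mm from the mouth's axis towards the handle, which points along -y. Middles of its flats at 0, 45, 90.. deg from x, so lid and cup line up at any multiple of 45 deg. Inner width near the rim 80 mm: the lid's plug has about 3 mm of play all round
- cup_mouth (a point): centre of the octagonal cup's mouth, at rim height, 91 mm above the table; axes as the cup's. The octagonal lid is seated when its origin is here, z up. The rim is uneven by about 1.5 mm
- stand_a: fixed wooden drying stand: two slats, each 124 mm along its y and 22 mm wide, top faces in one plane sloping 35 deg, up towards its +x, passing 64 mm above the origin; lower edge about 28 mm, upper edge about 100 mm above the table; gap between slats 82 mm. Origin on the table below the middle of the slope
- stand_b: fixed wooden drying stand: two slats, each 124 mm along its y and 22 mm wide, top faces in one plane sloping 35 deg, up towards its +x, passing 64 mm above the origin; lower edge about 28 mm, upper edge about 100 mm above the table; gap between slats 78 mm. Origin on the table below the middle of the slope
- stamp: bystander: turned wooden stamp standing upright, 26 mm across, 67 mm high; origin at its base
- test_tile: bystander: star-shaped glazed tile lying flat, 63 mm across, 9 mm thick; origin at its underside
- underglaze_jar: bystander: screw-cap jar, 47 mm across, 60 mm high, upright; origin at its base
- wood_rib: bystander: flat wooden half-moon rib, 44 x 110 x 8 mm, lying flat; origin at its underside
Mind the look-alikes: they are no part of the job. What is shaped like the octagonal_lid but red or yellow is not meant.

How it is judged (in metres and radians):
At the end, for the whole second after the job is handed in: Round lid on round pot, octagonal lid on octagonal cup, each with its seating face within 5 mm of rim height, centred within 10 mm, tilted under 0.08 rad and at rest; the octagonal lid's flats within 0.17 rad of the cup's (any multiple of 45 deg); both vessels upright within 0.05 rad (horizontal distance between round_lid and pot_mouth below 0.01 m and z of round_lid in the frame of pot_mouth between -0.005 and 0.005 m and angle between each of round_lid, octagonal_lid's own z axis and vertical below 0.08 rad and angle between each of round_pot, octagonal_cup's own z axis and vertical below 0.05 rad and linear speed of each of round_lid, octagonal_lid below 0.02 m/s and horizontal distance between octagonal_lid and cup_mouth below 0.01 m and z of octagonal_lid in the frame of cup_mouth between -0.005 and 0.005 m and (angle between the x axis of any of octagonal_lid, lid_corner and the x axis of octagonal_cup, either way round below 0.17 rad or angle between the y axis of any of octagonal_lid, lid_corner and the x axis of octagonal_cup, either way round below 0.17 rad)); the robot touches nothing.
It fails at once if the round lid is let go of and falls (moves faster than 0.5 m/s while no finger touches it) (contact force between the fingers and round_lid below 0.01 N and linear speed of round_lid above 0.5 m/s).
It fails at once if the octagonal lid is let go of and falls (moves faster than 0.5 m/s while no finger touches it) (contact force between the fingers and octagonal_lid below 0.01 N and linear speed of octagonal_lid above 0.5 m/s).
It fails at once if the round pot is shoved more than 40 mm or tipped more than 0.35 rad (distance of round_pot from where it was at the start of the episode above 0.04 m or angle between round_pot's own z axis and vertical above 0.35 rad).
It fails at once if the octagonal cup is shoved more than 40 mm or tipped more than 0.35 rad (distance of octagonal_cup from where it was at the start of the episode above 0.04 m or angle between octagonal_cup's own z axis and vertical above 0.35 rad).
It fails at once if a bystander (stamp, tile, jar or rib) is moved more than 30 mm (distance of any of stamp, test_tile, underglaze_jar, wood_rib from where it was at the start of the episode above 0.03 m).
It also fails if it takes over 59 s, if anything falls off the work surface, if the arm or the gripper's body presses on something with over 40 N, if the wrist force passes 120 N, or if a joint passes its speed limit or range.

## Working session

There is one attempt and no reset: what is moved stays moved. The work goes in short steps, each a Python script; the robot and the scene stay as the last script left them, time stands still between calls to the robot, and variables do not carry over. Pictures are saved under pics/ and viewed, at most 10 in all, crops included, and the job is handed in when it is done.

```bash
ls; mkdir -p pics
python3 - <<'E'
from station import robot, fingers, vision, workorder, recognise
import cv2, numpy as np
print(robot.current_time_s(), robot.current_tool_pos(), robot.current_eef_rot())
for c in ["scene","top","wrist"]:
    im=vision.grab_frame(c); cv2.imwrite(f"pics/{c}0.png", im[:,:,::-1]); print(c, vision.calibration(c))
    for n in ["round_lid","octagonal_lid","round_pot","octagonal_cup","stand_a"]:
        print(n,[(np.round(d["rect"]).tolist(),round(d["p"],2)) for d in recognise(n,c)])
print(robot.current_time_s())
E
```

```text
pics
0.0 [0.1293808  0.53384456 0.24720105] [-1.79862119e+02  5.35833627e-03  1.66381153e+02]
scene {'mtx': array([[462.45255141,   0.        , 322.94142953],
       [  0.        , 462.45255141, 240.12965293],
       [  0.        ,   0.        ,   1.        ]]), 'k1': 0.009734185574325083, 'extrinsics': array([[-0.44230395,  0.89682915, -0.00804312,  0.15896145],
       [-0.59684549, -0.28763853,  0.74902573,  0.16535362],
       [ 0.6694346 ,  0.33609753,  0.66249209, -1.38123017],
       [ 0.        ,  0.        ,  0.        ,  1.        ]])}
round_lid [([357.0, 288.0, 43.0, 38.0], 0.72), ([467.0, 311.0, 50.0, 65.0], 0.42)]
octagonal_lid [([262.0, 187.0, 36.0, 20.0], 0.95), ([258.0, 252.0, 37.0, 26.0], 0.94), ([422.0, 263.0, 42.0, 31.0], 0.79)]
round_pot [([197.0, 211.0, 45.0, 55.0], 0.96)]
octagonal_cup [([466.0, 314.0, 51.0, 65.0], 0.84)]
stand_a [([364.0, 294.0, 70.0, 61.0], 0.9), ([263.0, 264.0, 67.0, 59.0], 0.76)]
top {'mtx': array([[433.47523837,   0.        , 309.67087325],
       [  0.        , 433.47523837, 242.0209598 ],
       [  0.        ,   0.        ,   1.        ]])
[... 702 characters left out ...]
192117,   0.        , 318.38786628],
       [  0.        , 378.77192117, 237.85770494],
       [  0.        ,   0.        ,   1.        ]]), 'k1': -0.034523206612820954, 'T_tool_cam': array([[-3.48805264e-04,  9.51155555e-01,  3.08711823e-01,
         7.87319260e-02],
       [ 9.99999605e-01,  7.92661142e-05,  8.85650311e-04,
        -1.19490782e-03],
       [ 8.17920826e-04,  3.08712009e-01, -9.51155206e-01,
        -1.26379728e-01],
       [ 0.00000000e+00,  0.00000000e+00,  0.00000000e+00,
         1.00000000e+00]])}
round_lid []
octagonal_lid [([83.0, 378.0, 59.0, 23.0], 0.71)]
round_pot []
octagonal_cup [([233.0, 441.0, 38.0, 19.0], 0.76)]
stand_a [([99.0, 470.0, 21.0, 18.0], 0.53)]
0.9
```

Run:
```python
import cv2
t=cv2.imread("pics/top0.png");s=cv2.imread("pics/scene0.png")
cv2.imwrite("pics/t1.png",cv2.resize(t[150:382,130:480],(800,530),interpolation=cv2.INTER_CUBIC))
cv2.imwrite("pics/s1.png",cv2.resize(s[150:380,160:510],(800,526),interpolation=cv2.INTER_CUBIC))
```

```text
(no output)
```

View pics/t1.png

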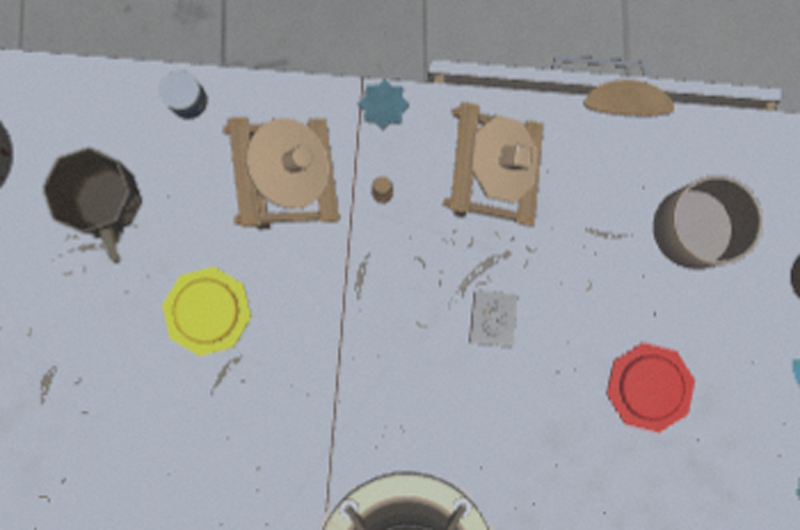

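View pics/s1.png

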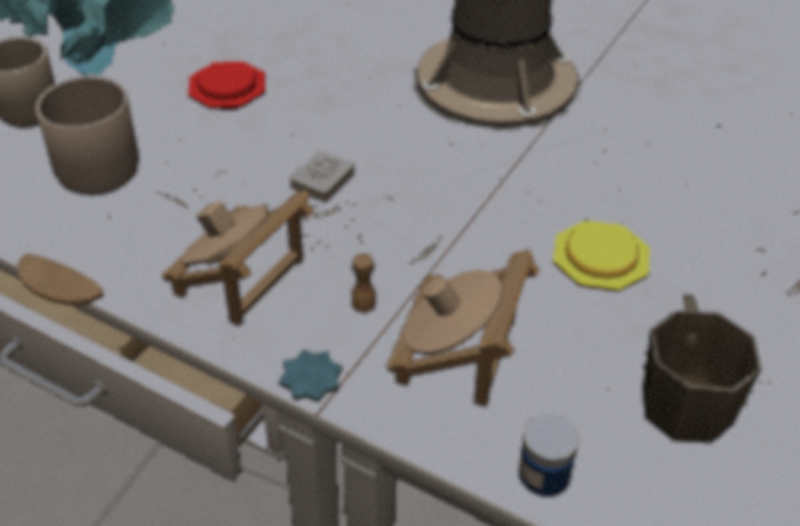

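The top picture shows the round lid (round knob) on stand_a at top px (255,220) and the octagonal lid (square knob, clay colour) on stand_b at (350,220). The pot is at (440,247), the handled cup at (170,236), and red and yellow look-alikes lie flat at (415,320) and (220,286). The scene picture agrees: round knob at (352,279), square knob at (254,245), pot rim at (196,196), cup rim at (468,302). The clay-coloured lids on the stands fit the description, while the red and yellow plates lie flat with no knob.

```bash
cat > h.py <<'E'
from station import robot, fingers, vision, workorder, recognise
import cv2, numpy as np
from scipy.spatial.transform import Rotation as Rot
from scipy.optimize import least_squares
def cam(name, tool=None, flip=None):
    c=vision.calibration(name)
    if name!="wrist": return c["mtx"],c["k1"],np.array(c["extrinsics"])
    T=np.eye(4); p,r=tool; T[:3,:3]=Rot.from_euler("xyz",r,degrees=True).as_matrix(); T[:3,3]=p
    return c["mtx"],c["k1"],np.linalg.inv(T@np.array(c["T_tool_cam"]))
def proj(C,P):
    K,k1,E=C; q=E[:3,:3]@np.asarray(P)+E[:3,3]; s=np.array([q[0],-q[1]])/-q[2]; s=s*(1+k1*(s@s))
    return K[:2,:2]@s+K[:2,2]
def tri(obs,x0=(0.55,0,.1)):
    r=least_squares(lambda P:np.concatenate([proj(C,P)-uv for C,uv in obs]),x0); return r.x,np.abs(r.fun).max()
def onz(C,uv,z):
    return np.append(least_squares(lambda P:proj(C,[P[0],P[1],z])-uv,(.55,0)).x,z)
def shot(fn,name="wrist"):
    t=(robot.current_tool_pos(),robot.current_eef_rot()); im=vision.grab_frame(name)
    cv2.imwrite(fn,im[:,:,::-1]); np.save(fn[:-4],np.array(t)); return im,t
E
python3 - <<'E'
from h import *
T=cam("top");S=cam("scene")
t=lambda u,v:np.array([130+u/2.2857,150+v/2.2857]); s=lambda u,v:np.array([160+u/2.2857,150+v/2.2857])
for n,a,b in [("rknob",(300,157),(437,290)),("oknob",(518,155),(214,215)),("pot",(708,222),(83,104)),("cup",(92,190),(703,348)),("jar",(182,92),(551,438)),("stamp",(382,185),(363,262))]:
    print(n,tri([(T,t(*a)),(S,s(*b))]))
for n,p,z in [("handleTip",(112,258),.05),("standA_UL",(236,122),.1),("standA_LL",(248,222),.1),("A_UR",(318,122),.028),("A_LR",(328,216),.028),("B_UL",(466,108),.1),("B_LL",(456,208),.1),("B_UR",(536,126),.028),("B_LR",(526,220),.028),("rib",(630,97),.01)]: print(n,onz(T,t(*p),z))
tp=(robot.current_tool_pos(),robot.current_eef_rot())
for p in [(.38,.24,.09)]: print(proj(cam("wrist",tp),p))
print(robot.tip_reach, robot.current_finger_gap())
E
```

```text
rknob (array([0.4601044 , 0.11613691, 0.08689985]), np.float64(0.3898231039335087))
oknob (array([ 0.46068475, -0.12820296,  0.08536257]), np.float64(0.7481534466390372))
pot (array([ 0.38394513, -0.33989303,  0.10431823]), np.float64(1.347828611338059))
cup (array([0.42357778, 0.35073864, 0.08579866]), np.float64(1.7644042701216733))
jar (array([0.54414408, 0.25878506, 0.0494715 ]), np.float64(0.990211453035414))
stamp (array([0.43189748, 0.02478676, 0.05911834]), np.float64(0.4626775536291916))
handleTip [0.35161409 0.33188134 0.05      ]
standA_UL [0.49801634 0.18515605 0.1       ]
standA_LL [0.38608961 0.17062813 0.1       ]
A_UR [0.5132796  0.09915523 0.028     ]
A_LR [0.40083017 0.08721318 0.028     ]
B_UL [ 0.51277908 -0.07105526  0.1       ]
B_LL [ 0.40004917 -0.0580895   0.1       ]
B_UR [ 0.5072563  -0.16034516  0.028     ]
B_LR [ 0.39448526 -0.1455996   0.028     ]
rib [ 0.5466742  -0.27923031  0.01      ]
[106.66840615 504.70998526]
0.017 1.0004955266330504
```

View pics/wrist0.png

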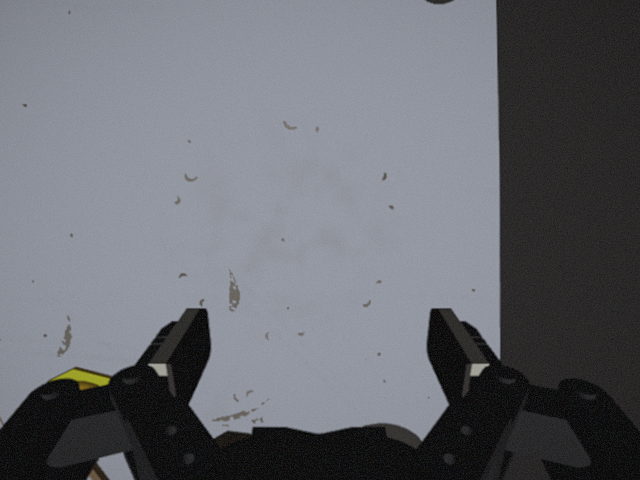

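The wrist picture shows open table with the yellow look-alike at (80,378) and the cup rim at the bottom near (233,441). The worktop edge is at column 497.

```bash
cat >> h.py <<'E'
def lidR(phi,tilt=35):  # lid frame: x up slope, level azimuth phi of stand x
    return (Rot.from_euler("z",phi,degrees=True)*Rot.from_euler("y",-tilt,degrees=True))
def toolrot(L,s=1): # tool z=-lid z, tool y = s*lid y, 
    z=-L[:,2]; y=s*L[:,1]; return Rot.from_matrix(np.c_[np.cross(y,z),y,z])
def rpy(R): return R.as_euler("xyz",degrees=True)
E
python3 - <<'E'
from h import *
tp=(robot.current_tool_pos(),robot.current_eef_rot()); W=cam("wrist",tp)
ye=onz(cam("top"),np.array([219.5,285.5]),.016); print("yellow",ye,proj(W,ye),"cup",proj(W,(.4236,.3507,.09)))
for n,phi,k in [("A",97.4,(.460,.116,.087)),("B",83.4,(.4607,-.128,.0855))]:
    L=lidR(phi).as_matrix(); print(n,"lid z",L[:,2])
    for s in (1,-1):
        R=toolrot(L,s)
        for d in (.0,.11):
            q=robot.inverse_kinematics((np.array(k)+d*L[:,2]).tolist(),rpy(R).tolist()); print(s,d,None if q is None else np.round(q,1))
for n,p in [("pot",(.384,-.34)),("cup",(.4236,.3507))]:
    for yaw in range(-180,180,30):
        q=robot.inverse_kinematics([*p,.14],[180,0,yaw]); q2=robot.inverse_kinematics([*p,.30],[180,0,yaw]); print(n,yaw,None if q is None else np.round(q), q2 is not None)
E
```

```text
yellow [0.29297314 0.23189616 0.016     ] [101.9559575  393.78035929] cup [217.70976087 517.8600636 ]
A lid z [ 0.07387412 -0.56879921  0.81915204]
1 0.0 [ -38.1   42.    64.4  112.5  -64.7   87.  -117.4]
1 0.11 [ -31.4   33.3   64.6  104.6  -54.    92.8 -123.2]
-1 0.0 [-34.   37.3  56.9 112.4 -61.2  81.6  59.7]
-1 0.11 [-34.6  37.9  71.6 104.7 -57.3  97.4  60.1]
B lid z [-0.06592524 -0.56977521  0.81915204]
1 0.0 [  -7.6   47.7   64.4  104.2  -61.    94.7 -108.2]
1 0.11 [  -0.4   41.8   64.4   94.2  -53.5  102.3 -112.9]
-1 0.0 [ -7.6  47.7  64.4 104.2 -61.   94.7  71.8]
-1 0.11 [ -0.4  41.8  64.4  94.2 -53.5 102.3  67.1]
pot -180 [ 47.  19. -10. 101.   4.  60. 126.] True
pot -150 [ 71.  24. -41. 100.  17.  62. 144.] True
pot -120 [  -7.   31.   65.  103.  -30.   66. -142.] True
pot -90 [  -7.   31.   65.  103.  -30.   66. -112.] True
pot -60 [ -7.  31.  65. 103. -30.  66. -82.] True
pot -30 [ -7.  31.  65. 103. -30.  66. -52.] True
pot 0 [ -7.  31.  65. 103. -30.  66. -22.] True
pot 30 [ -7.  31.  65. 103. -30.  66.   8.] True
pot 60 [ -7.  31.  65. 103. -30.  66.  38.] True
pot 90 [ -7.  31.  65. 103. -30.  66.  68.] True
pot 120 [  6.  23.  43. 103. -17.  62.  86.] True
pot 150 [ 22.  19.  22. 102.  -8.  60. 107.] True
cup -180 [-48.  23.   9.  96.  -4.  62.  52.] True
cup -150 [-46.  23.   6.  96.  -2.  62.  81.] True
cup -120 [-42.  23.   1.  96.  -0.  62. 109.] True
cup -90 [-39.  23.  -4.  96.   2.  62. 137.] True
cup -60 [-35.  23.  -9.  96.   4.  62. 165.] True
cup -30 [ -85.   36.   65.   97.  -34.   69. -132.] True
cup 0 [ -67.   25.   35.   97.  -16.   63. -117.] True
cup 30 [-64.  24.  30.  97. -13.  62. -90.] True
cup 60 [-61.  24.  26.  97. -12.  62. -61.] True
cup 90 [-58.  23.  23.  96. -10.  62. -33.] True
cup 120 [-55.  23.  18.  96.  -8.  62.  -5.] True
cup 150 [-52.  23.  13.  96.  -6.  62.  24.] True
```

Run:
```python
from h import *
L=lidR(97.4).as_matrix(); r=rpy(toolrot(L,-1)).tolist(); k=np.array([.460,.116,.087])
robot.move_to((k+.17*L[:,2]).tolist(),r); im,t=shot("pics/a1.png"); print(t)
robot.line_to((k+.09*L[:,2]).tolist(),r); im2,t2=shot("pics/a2.png"); print(t2,robot.current_time_s())
print(proj(cam("wrist",t),k),proj(cam("wrist",t2),k))
cv2.imwrite("pics/a12.png",np.hstack([cv2.resize(i,(400,300)) for i in (im,im2)])[:,:,::-1])
```

```text
(array([0.47258653, 0.02077292, 0.22608204]), array([-179.9742515 ,  -35.05408799,   97.57167512]))
(array([0.46700707, 0.06436421, 0.16113485]), array([179.94787169, -34.95364129,  97.41836169])) 3.9
[318.64563171 218.47236289] [317.95561112 249.57634181]
```

View pics/a12.png

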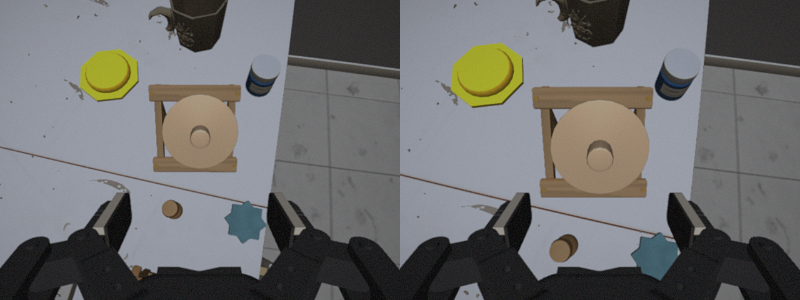

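The wrist views show the round lid centred near full-size px (320,210) and then (320,237), with the slats level in the image so the azimuth is right. The knob top is at about (320,218) and (320,250), close to the predicted (318,218) and (318,250). I'll triangulate the disc from Hough circles.

Run:
```python
from h import *
obs=[];ob2=[]
for f,c,(r0,r1) in [("a1",(320,210),(52,68)),("a2",(320,237),(68,86))]:
    im=cv2.imread(f"pics/{f}.png"); g=cv2.GaussianBlur(cv2.cvtColor(im,cv2.COLOR_BGR2GRAY),(5,5),0)
    h=cv2.HoughCircles(g,cv2.HOUGH_GRADIENT,1,5,param1=60,param2=12,minRadius=r0,maxRadius=r1)[0]
    h=[x for x in h if np.hypot(x[0]-c[0],x[1]-c[1])<20][:3]; 
    kn=cv2.HoughCircles(g,cv2.HOUGH_GRADIENT,1,5,param1=50,param2=8,minRadius=12,maxRadius=24)[0]
    kn=[x for x in kn if np.hypot(x[0]-c[0],x[1]-c[1])<25][:3]
    print(f,h,kn); C=cam("wrist",np.load(f"pics/{f}.npy")); obs.append((C,h[0][:2])); ob2.append((C,kn[0][:2]))
L=lidR(97.4).as_matrix()
print("disc",tri(obs),"knobtop",tri(ob2))
for o in (obs,ob2): print(tri(o)[0]-np.array([.460,.116,.087]), L.T@(tri(o)[0]-np.array([.460,.116,.087])))
```

```text
a1 [array([320.5, 210.5,  59.7], dtype=float32), array([315.5, 202.5,  67.4], dtype=float32), array([320.5, 202.5,  66.3], dtype=float32)] [array([319.5, 216.5,  16.7], dtype=float32), array([319.5, 221.5,  14.6], dtype=float32), array([312.5, 217.5,  22.1], dtype=float32)]
a2 [array([319.5, 231.5,  78.8], dtype=float32), array([319.5, 240.5,  81. ], dtype=float32), array([318.5, 223.5,  85.4], dtype=float32)] [array([319.5, 255.5,  20.4], dtype=float32), array([319.5, 242.5,  19.6], dtype=float32), array([319.5, 248.5,  22.3], dtype=float32)]
disc (array([0.45695141, 0.15112342, 0.01390543]), np.float64(0.3361892947588103)) knobtop (array([0.46271004, 0.10046597, 0.13422924]), np.float64(0.14245747962166888))
[-0.00304859  0.03512342 -0.07309457] [-0.01307189 -0.00150054 -0.08007895]
[ 0.00271004 -0.01553403  0.04722924] [ 0.01418491 -0.00068676  0.04772387]
```

Run:
```python
from h import *
t=lambda u,v:np.array([130+u/2.2857,150+v/2.2857]); s=lambda u,v:np.array([160+u/2.2857,150+v/2.2857])
W1,W2=[cam("wrist",np.load(f"pics/{f}.npy")) for f in("a1","a2")]
P,e=tri([(cam("top"),t(303,154)),(cam("scene"),s(434,284)),(W1,(319.5,222.5)),(W2,(319.5,255))]); print("knobtop",P,e)
L=lidR(97.4).as_matrix(); o=P-.036*L[:,2]; print("origin",o)
# overlay model
for f,W in(("a1",W1),("a2",W2)):
    im=cv2.imread(f"pics/{f}.png")
    for z,r,c in((.005,.053,(0,0,255)),(.036,.013,(255,0,0))):
        pts=np.array([proj(W,o+L@np.array([r*np.cos(a),r*np.sin(a),z])) for a in np.linspace(0,6.3,60)])
        cv2.polylines(im,[np.round(pts*8).astype(int)],True,c,1,cv2.LINE_AA,3)
    cv2.imwrite(f"pics/{f}o.png",cv2.resize(im[130:330,220:420],(400,400)))
cv2.imwrite("pics/ao.png",np.hstack([cv2.imread("pics/a1o.png"),cv2.imread("pics/a2o.png")]))
```

```text
knobtop [0.46143013 0.1112612  0.09249793] 1.3285562134558973
origin [0.45877066 0.13173797 0.06300846]
```

View pics/ao.png

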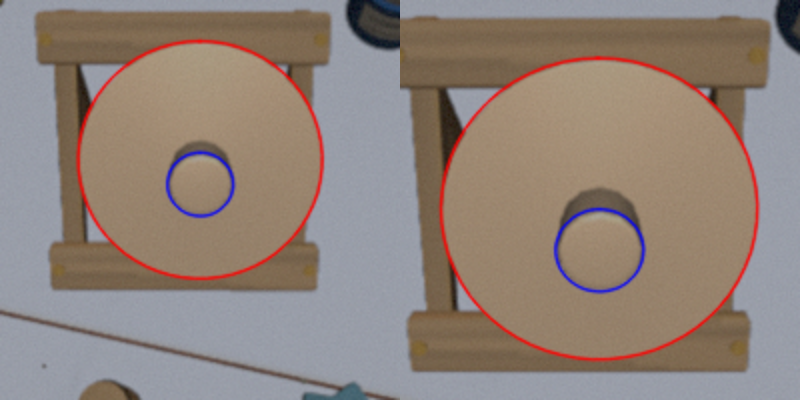

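The overlay fits in both views: round lid origin about (0.459,0.132,0.063), which agrees with the stated 64 mm. Next is a quick survey of B, the pot and the cup before grasping.

Run:
```python
from h import *
L=lidR(83.4).as_matrix(); r=rpy(toolrot(L,-1)).tolist(); k=np.array([.4607,-.128,.0855])
t0=robot.current_tool_pos(); robot.line_to([t0[0],t0[1],.24],velocity=.3)
robot.move_to((k+.17*L[:,2]).tolist(),r); shot("pics/b1.png")
robot.line_to((k+.09*L[:,2]).tolist(),r,velocity=.2); shot("pics/b2.png")
robot.line_to((k+.17*L[:,2]).tolist(),r,velocity=.3)
print([i.tolist() for i in map(np.round,[robot.current_joint_positions()])])
robot.move_to([.384,-.31,.28],[180,0,90]); shot("pics/p1.png")
robot.line_to([.384,-.37,.28],velocity=.2); shot("pics/p2.png")
robot.move_to([.4236,.32,.27],[180,0,90]); shot("pics/c1.png")
robot.line_to([.4236,.38,.27],velocity=.2); shot("pics/c2.png")
print(robot.current_time_s(),robot.current_joint_positions())
ims={f:cv2.imread(f"pics/{f}.png") for f in("p1","p2","c1","c2","b1","b2")}
cv2.imwrite("pics/pc.png",np.vstack([np.hstack([ims[a][30:330,120:520],ims[b][30:330,120:520]]) for a,b in(("p1","p2"),("c1","c2"))]))
```

```text
[[3.0, 41.0, 67.0, 87.0, -52.0, 109.0, 66.0]]
10.7167 [-73.31617887  22.95037607  42.66847502  82.43949075 -15.45084217
  80.64004031 -30.48389435]
```

View pics/pc.png

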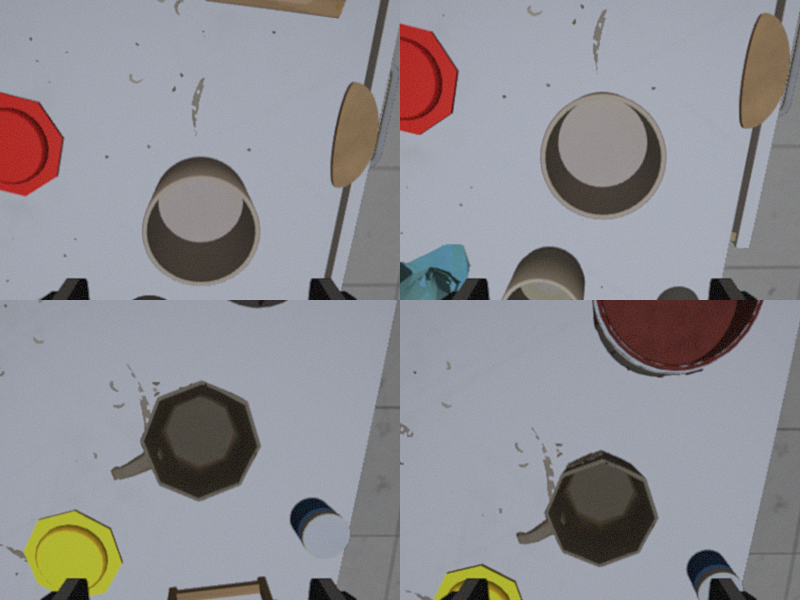

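The pot rim spans full-size px (262–381, bottom 315) in p1 and (261–386, 122–249) in p2. The cup octagon has vertices near crop (202,381), (260,437), (201,499) and (142,441) in c1, with the handle at lower left. I'll fit the rim models and overlay them together with lid B.

```bash
cat > fit.py <<'E'
from h import *
W={f:cam("wrist",np.load(f"pics/{f}.npy")) for f in("p1","p2","c1","c2","b1","b2")}
t=lambda u,v:np.array([130+u/2.2857,150+v/2.2857]); s=lambda u,v:np.array([160+u/2.2857,150+v/2.2857])
A=np.linspace(0,2*np.pi,120)
def circ(C,c,r): return np.array([proj(C,[c[0]+r*np.cos(a),c[1]+r*np.sin(a),c[2]]) for a in A])
def octo(C,c,yaw,r=.046/np.cos(np.pi/8)): 
    return np.array([proj(C,[c[0]+r*np.cos(a),c[1]+r*np.sin(a),c[2]]) for a in np.radians(yaw+22.5+45*np.arange(8))])
def fp(p):
    a,b=circ(W["p1"],p,.05),circ(W["p2"],p,.05)
    return [a[:,0].min()-262,a[:,0].max()-381,a[:,1].max()-315,b[:,0].min()-261,b[:,0].max()-386,b[:,1].min()-122,b[:,1].max()-249]
rp=least_squares(fp,(.384,-.34,.11)); print("pot",rp.x,np.round(rp.fun,1))
c1=np.array([(202,381),(244,397),(260,437),(243,483),(201,499),(160,483),(142,441),(159,399)])+[120,30-300]
c2=np.array([(657,517),(641,557),(601,566),(563,553),(546,520)])+[120-400,30-300]
def near(P,Q): return np.concatenate([P[np.argmin(((P-q)**2).sum(1))]-q for q in Q])
fc=lambda p:np.r_[near(octo(W["c1"],p[:3],p[3]),c1),near(octo(W["c2"],p[:3],p[3]),c2)]
rc=least_squares(fc,(.4236,.3507,.091,15)); print("cup",rc.x,np.round(rc.fun,1))
E
python3 - <<'E'
from fit import *
L=lidR(83.4).as_matrix()
o=tri([(cam("top"),t(518,155)),(cam("scene"),s(213,211))])[0]-.036*L[:,2]; print("B rough",o)
o[2]=.063; np.save("o0",o)
def dr(im,pts,c): cv2.polylines(im,[np.round(pts*8).astype(int)],True,c,1,cv2.LINE_AA,3)
I={f:cv2.imread(f"pics/{f}.png") for f in W}
for f in("p1","p2"): dr(I[f],circ(W[f],rp.x,.05),(0,0,255))
for f in("c1","c2"): dr(I[f],octo(W[f],rc.x,rc.x[3]),(0,0,255))
for f in("b1","b2"):
    r8=.048/np.cos(np.pi/8)
    dr(I[f],np.array([proj(W[f],o+L@[r8*np.cos(a),r8*np.sin(a),.005]) for a in np.radians(22.5+45*np.arange(8))]),(0,0,255))
    dr(I[f],np.array([proj(W[f],o+L@[x,y,.036]) for x,y in((.012,.012),(.012,-.012),(-.012,-.012),(-.012,.012))]),(255,0,0))
C=lambda f,u,v:cv2.resize(I[f][v-100:v+100,u-89:u+89],(267,300))
cv2.imwrite("pics/fit.png",np.vstack([np.hstack([C("p1",320,260),C("c1",320,170),C("b1",320,210)]),np.hstack([C("p2",325,185),C("c2",320,240),C("b2",320,235)])]))
E
```

```text
pot [ 0.38683827 -0.34752108  0.10831334] [-0.  -0.2 -0.1 -0.7  1.   0.7 -0.7]
cup [ 0.42697275  0.35130263  0.08704872 22.75438564] [-1.2 -2.1  1.6  1.1  2.2  5.7  0.1  1.7  0.4  2.5 -0.4  2.3 -1.9  2.6
 -2.8 -0.3  2.7 -2.8  0.6 -5.4  1.1  0.5 -0.4 -1.1 -1.6 -5.3]
B rough [ 0.46258793 -0.10778305  0.06072045]
```

View pics/fit.png

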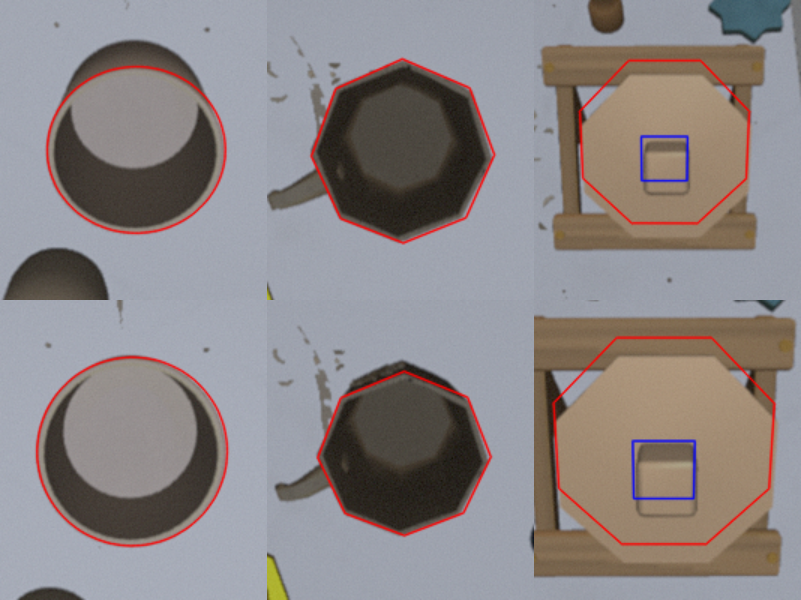

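The pot overlay fits and the cup overlay is nearly right, but octagonal lid B sits about 8 mm further down the slope than my rough guess (about 10–12 px lower). I'll refine B and the cup numerically, then grasp the round lid.

```bash
cat > fit2.py <<'E'
from fit import *
b1=lambda X,Y:((X-534)/1.5+231,Y/1.5+110); b2=lambda X,Y:((X-534)/1.5+231,(Y-300)/1.5+135)
def lidpts(f,o,L):
    r8=.048/np.cos(np.pi/8)
    return np.array([proj(W[f],o+L@[r8*np.cos(a),r8*np.sin(a),.005]) for a in np.radians(22.5+45*np.arange(8))])
def fb(p):
    o=p[:3]; L=lidR(p[3]).as_matrix(); e=[]
    for f,m,(l,r,tt,b),k in(("b1",b1,(583,749,75,237),(666.5,171)),("b2",b2,(557,776,356,562),(667,487))):
        q=lidpts(f,o,L); A0=m(l,tt);A1=m(r,b)
        e+=[q[:,0].min()-A0[0],q[:,0].max()-A1[0],q[:,1].min()-A0[1],q[:,1].max()-A1[1]]+list(proj(W[f],o+.036*L[:,2])-m(*k))
    e+=list(proj(cam("top"),o+.036*L[:,2])-t(520,155))+list(proj(cam("scene"),o+.036*L[:,2])-s(212,211))
    return np.r_[e,(p[3]-83.4)/2]
rb=least_squares(fb,(.463,-.115,.063,83.4)); print("B",rb.x,np.round(rb.fun,1))
E
python3 - <<'E'
from fit2 import *
from scipy.optimize import minimize
G={}
for f in("c1","c2"):
    g=cv2.GaussianBlur(cv2.imread(f"pics/{f}.png",0).astype(np.float32),(0,0),1.2); G[f]=g
def score(p):
    tot=[]
    for f in G:
        v=[octo(W[f],[p[0],p[1],.09],p[2],r/np.cos(np.pi/8)) for r in(.0445,.0475)]
        for i in range(8):
            a=np.linspace(.1,.9,15)[:,None]
            vals=[]
            for P in v:
                q=(P[i]*(1-a)+P[(i+1)%8]*a).astype(np.float32)
                vals.append(cv2.remap(G[f],q[:,0][None],q[:,1][None],cv2.INTER_LINEAR)[0])
            tot.append(vals[1]-vals[0])
    return -np.mean(np.clip(tot,0,60))
best=min((minimize(score,(.427,.3513,y),method="Nelder-Mead",options=dict(initial_simplex=[(.427,.3513,y),(.431,.3513,y),(.427,.3553,y),(.427,.3513,y+6)])) for y in(14,18,22,26)),key=lambda r:r.fun); print("cup",best.x,best.fun)
# round lid grasp
L=lidR(97.4).as_matrix(); r=rpy(toolrot(L,-1)).tolist(); o=np.array([.4588,.1317,.063])
fingers.gripper_to(.65); P=robot.current_tool_pos()
robot.move_to((o+.10*L[:,2]).tolist(),r)
print("f",robot.current_contact_force())
print(robot.line_to((o+.028*L[:,2]).tolist(),r,velocity=.06,f_stop=6),robot.current_tool_pos(),robot.current_contact_force())
fingers.gripper_to(0,60); print(robot.current_finger_gap(),robot.current_gripper_force(),robot.current_contact_force(),robot.current_time_s())
shot("pics/ag.png")
E
```

```text
pot [ 0.38683827 -0.34752108  0.10831334] [-0.  -0.2 -0.1 -0.7  1.   0.7 -0.7]
cup [ 0.42697275  0.35130263  0.08704872 22.75438564] [-1.2 -2.1  1.6  1.1  2.2  5.7  0.1  1.7  0.4  2.5 -0.4  2.3 -1.9  2.6
 -2.8 -0.3  2.7 -2.8  0.6 -5.4  1.1  0.5 -0.4 -1.1 -1.6 -5.3]
B [ 4.63163649e-01 -1.14339533e-01  5.77563287e-02  8.26280861e+01] [-0.2  0.9 -0.4 -1.1 -0.6  1.3  0.6 -0.1 -0.1 -1.9 -0.9  1.1  1.   0.3
 -2.4  0.2 -0.4]
cup [ 0.42604849  0.35219242 20.83242946] -43.32558822631836
f [-0.30332042 -0.10562281 -0.00758009]
False [0.46120225 0.11542052 0.08622872] [0.82314327 0.10185216 0.2023116 ]
0.28373641208159117 58.940523862838745 [ 0.37761557 -1.12891005  2.88990101] 14.2667
```

Run:
```python
from h import *
L=lidR(97.4).as_matrix(); p=np.array(robot.current_tool_pos())
robot.line_to((p+.05*L[:,2]).tolist(),velocity=.12)
q=p+.05*L[:,2]; robot.line_to([q[0],q[1],.26],velocity=.25)
print(robot.current_finger_gap(),robot.current_gripper_force())
robot.move_to([.3868,-.3475,.26],[180,0,90])
robot.line_to([.3868,-.3475,.165],velocity=.15); shot("pics/pl.png"); robot.pause(.2)
print(robot.current_tool_pos(),robot.current_eef_rot(),robot.current_contact_force(),robot.current_finger_gap())
print(robot.line_to([.3868,-.3475,.135],velocity=.03,f_stop=4),robot.current_tool_pos(),robot.current_contact_force(),robot.current_torque(),robot.current_time_s())
```

```text
0.28118697197229836 58.89488160610199
[ 0.38722067 -0.34797383  0.16586158] [1.79918467e+02 5.74124448e-02 9.00101877e+01] [-0.05906567  0.50181488 -0.57717317] 0.2826463530362293
True [ 0.38663172 -0.34730393  0.13874831] [-0.32979943  1.06465282  5.89065683] [ 0.15828886 -0.0212921   0.02523443] 19.0417
```

Run:
```python
from fit2 import *
fingers.gripper_to(.65,20); print(robot.current_tool_pos(),robot.current_contact_force())
robot.line_to([.3868,-.3475,.25],velocity=.15); im,_=shot("pics/pd.png")
o=rb.x[:3]; L=lidR(rb.x[3]).as_matrix(); r=rpy(toolrot(L,-1)).tolist()
robot.move_to((o+.12*L[:,2]).tolist(),r); im2,_=shot("pics/b3.png")
C=cam("wrist",np.load("pics/b3.npy")); im2=im2.copy()
r8=.048/np.cos(np.pi/8)
for pts,c in ((np.array([proj(C,o+L@[r8*np.cos(a),r8*np.sin(a),.005]) for a in np.radians(22.5+45*np.arange(8))]),(255,0,0)),(np.array([proj(C,o+L@[x,y,.036]) for x,y in((.012,.012),(.012,-.012),(-.012,-.012),(-.012,.012))]),(0,0,255))):
    cv2.polylines(im2,[np.round(pts*8).astype(int)],True,c,1,cv2.LINE_AA,3)
cv2.imwrite("pics/chk.png",np.hstack([cv2.resize(im[100:400,170:470],(400,400)),cv2.resize(im2[130:330,220:420],(400,400))])[:,:,::-1])
print(robot.current_time_s())
```

```text
pot [ 0.38683663 -0.34751839  0.10831636] [-0.  -0.2 -0.1 -0.7  1.   0.7 -0.7]
cup [ 0.4269711   0.35130532  0.08705171 22.75440673] [-1.2 -2.1  1.6  1.1  2.2  5.7  0.1  1.7  0.4  2.5 -0.4  2.3 -1.9  2.6
 -2.8 -0.3  2.7 -2.8  0.6 -5.4  1.1  0.5 -0.4 -1.1 -1.6 -5.3]
B [ 4.63162163e-01 -1.14338619e-01  5.77595423e-02  8.26280816e+01] [-0.2  0.9 -0.4 -1.1 -0.6  1.3  0.6 -0.1 -0.1 -2.  -0.9  1.1  1.   0.3
 -2.4  0.2 -0.4]
[ 0.38606211 -0.34618114  0.13748379] [0.32272782 0.08410795 0.29286415]
21.2667
```

View pics/chk.png

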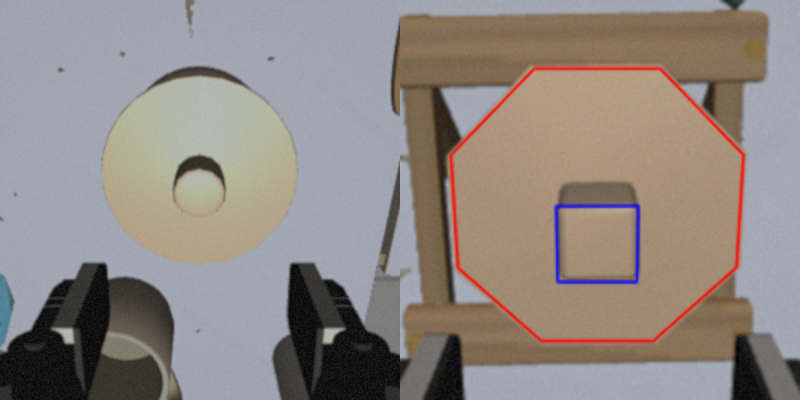

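The round lid now sits level and concentric on the pot, centred at crop (200,170). The B overlay matches the octagonal lid's outline and its square knob. This is the clay-coloured lid on stand_b, so I'll grasp it.

```bash
python3 - <<'E' | grep -v '^pot\|^cup\|^ '
from fit2 import *
o=rb.x[:3]; L=lidR(rb.x[3]).as_matrix(); r=rpy(toolrot(L,-1)).tolist()
robot.line_to((o+.06*L[:,2]).tolist(),r,velocity=.12)
st=robot.line_to((o+.032*L[:,2]).tolist(),r,velocity=.04,f_stop=4); p=np.array(robot.current_tool_pos())
print("stop",st,p,L.T@(p-o),robot.current_contact_force())
if st: robot.line_to((p+.003*L[:,2]).tolist(),velocity=.05)
fingers.gripper_to(0,60); print(robot.current_finger_gap(),robot.current_gripper_force(),robot.current_contact_force())
p=np.array(robot.current_tool_pos()); shot("pics/bg.png")
q=p+.05*L[:,2]; robot.line_to(q.tolist(),velocity=.12); robot.line_to([q[0],q[1],.26],velocity=.25)
print(robot.current_finger_gap(),robot.current_contact_force())
c=[.4260,.3522]; robot.move_to([*c,.26],[180,0,65.8]); shot("pics/bc.png")
robot.line_to([*c,.152],velocity=.15); robot.pause(.2)
print(robot.current_tool_pos(),robot.current_eef_rot(),robot.current_contact_force())
print(robot.line_to([*c,.114],velocity=.03,f_stop=3),robot.current_tool_pos(),robot.current_contact_force(),robot.current_torque(),robot.current_time_s())
E
```

```text
B [ 4.63433582e-01 -1.14082755e-01  5.84727606e-02  8.26078238e+01] [-0.2  0.9 -0.4 -1.1 -0.6  1.3  0.6 -0.2 -0.1 -2.  -0.9  1.   1.   0.2
stop False [ 0.46111588 -0.13247081  0.08474416] [-1.13031241e-04 -6.73735788e-05  3.21506053e-02] [-0.47222951 -0.03002678 -0.7952794 ]
0.2698543456952894 59.682775139808655 [-0.11492472 -1.92749231  3.07983865]
0.2707659271155572 [-0.6615024   0.19828737 -2.04124502]
[0.4266535  0.35272758 0.15315512] [ 1.79949684e+02 -1.28097544e-01  6.58009889e+01] [-0.20900713  0.14182513 -0.94812116]
True [0.42600076 0.35241634 0.11956632] [-0.58708705  0.255692    4.43165138] [ 0.02588139 -0.05472196  0.03914446] 28.4333
```

Run:
```python
from h import *
fingers.gripper_to(.65,20); print(robot.current_tool_pos(),robot.current_contact_force())
robot.line_to([.426,.3522,.25],velocity=.15); im,t=shot("pics/cd.png"); C=cam("wrist",t)
s,_=shot("pics/sd.png","scene"); tp,_=shot("pics/td.png","top"); im=im.copy()
r=.048/np.cos(np.pi/8)
q=np.array([proj(C,[.426+r*np.cos(a),.3522+r*np.sin(a),.096]) for a in np.radians(20.8+22.5+45*np.arange(8))])
cv2.polylines(im,[np.round(q*8).astype(int)],True,(255,0,0),1,cv2.LINE_AA,3)
cv2.imwrite("pics/fin.png",np.hstack([cv2.resize(im[100:400,170:470],(400,400)),np.vstack([cv2.resize(s[260:360,400:600],(400,200)),cv2.resize(s[150:250,100:300],(400,200))])])[:,:,::-1])
print(robot.current_time_s())
```

```text
[0.42472911 0.35129502 0.11790836] [-0.43684858  0.06116767  0.13539426]
30.025
```

View pics/fin.png

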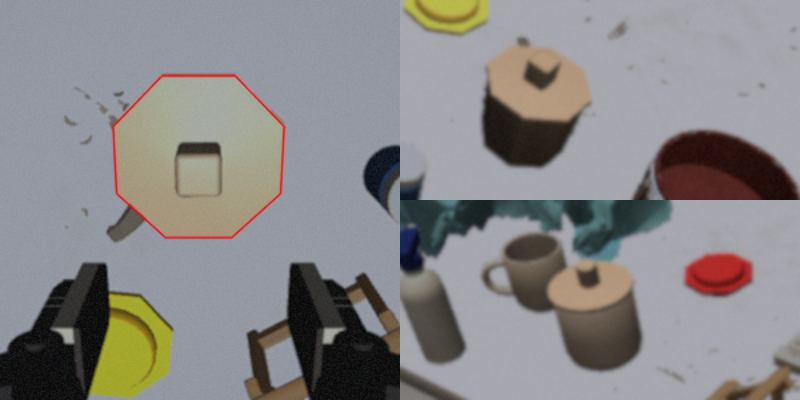

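The octagonal lid lies level on the cup, matching the planned outline at crop (198,157), and its flats run parallel to the cup's sides in the scene view. The round lid is flat on the handleless pot, and the other vessel next to it is the handled mug.

```bash
python3 -c "
from station import *
from station import workorder
print(workorder.close_job())"
```

```text
the job is handed in; nothing more can be done
None
```

Both lids are seated level on their own vessels, the round one on the handleless pot and the eight-sided one on the cup with its flats lined up. I handed the job in at about 30 s of the 59 s allowed, and no verdict was returned.

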